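# Set and lock the spray-gun air regulator

## Robot

A 7-joint arm with a two-finger parallel gripper is mounted at the origin on the work surface. World frame = base frame: x ahead of the robot, y to its left, z up, the work surface at z = 0. Lengths are in m, angles in rad, forces in N, time in s.
With the tool pointing down it reaches from about 0.425 to 1.025 m from the base axis. Payload 9.4 kg.
Tool frame: the origin (TCP) lies on the front face of the gripper's body, between the roots of the fingers; the fingertips stand 84 mm ahead of it and the grasp point (between the pads) lies 65 mm ahead of it; x points along the fingers, y is the direction in which the jaws open and shut, and the axes are right-handed (so a half turn about x gives the same grasp; the last joint's range is limited). The gripper opens to 93 mm and grips with 3 to 60 N. Pads are 15 mm wide; open, the fingers measure 128 mm over their backs; the gripper's body (75 mm by 188 mm) begins 65 mm behind the grasp point.
Start: joints at [1.123, 0.599, -0.003, 1.599, 0.002, 0.943, -0.08], TCP at [0.263, -0.676, 0.303] pointing down, gripper open.
Joint ranges: [-2.57, 2.57], [-0.35, 1.97], [-1.29, 1.29], [0.11, 2.56], [-1.05, 4.19], [0.11, 1.86], [-2.63, 2.63]. Speed limits (rad/s): [2.22, 2.22, 3.01, 3.01, 3.14, 3.14, 3.14].

## Interface

Orientations are given as a 3x3 rotation matrix whose columns are the frame's x, y, z axes.
In Python, from bench import manip gives the robot as it stands. Calls block until the motion is done:
- manip.reach(position, orientation): joint-space move of the TCP to a pose.
- manip.move_linear(position, feed=0.15, rot=None): straight line of the TCP; rot=None keeps the orientation; feed is the mean speed in m/s.
- manip.goto_joints(angles): joint-space move.
- manip.move_gripper(opening, grip_force=None): opening from 0.0 (shut) to 1.0 (fully open); grip_force is the grip in N (None keeps the last); returns when the fingers have stopped.
- manip.hold(seconds).
- manip.inverse_kinematics(position, orientation): joint angles nearest the present ones, or None.
- manip.observe(): the state.
- manip.snapshot(name): name is "side" or "top" or "wrist"; returns the picture (400x640x3 uint8, blue, green, red); there is no depth.
- manip.camera_model(name): a dict with "fovy" (degrees; the focal length in pixels is half the picture's height over the tangent of half this angle, whatever the lens; pixels are square), "cx", "cy" (the principal point, pixels), "R" (3x3) and "t" (3): a world point X has camera coordinates R X + t. Camera axes: x right, y down, z forward; pixel columns grow to the right and rows downward; lengths in m; the calibration is good to about 2 mm. A picture is of the moment at which its call begins: read the wrist's pose just before it. camera_model takes no time and is no camera call; for the wrist camera it gives the pose at the moment of the call.
A pose or a line that the arm cannot do raises manip.PlanningError and nothing moves.
- manip.job_done(): hands the job in, once; it reports no verdict.
The state is a dict: "time": time; "joint_pos": joint angles; "joint_velocities": joint speeds; "effort": joint torques, N m; "eef_pos": TCP position; "tcp_rot": TCP orientation; "contact_force": force on the tool from outside, world axes, zero at the start; "ft_torque": the same for the moment, N m; "width": opening from 0.0 (shut) to 1.0 (fully open).
Only numpy, scipy, OpenCV 4.12 (cv2) and the standard library are available. Lean on these libraries where they do the work, as an engineer would, in place of code of your own. Each camera call takes 0.05 s, during which the arm holds its last target. There are 200 camera calls.

## Task

Set the air for the stain sprayer: turn the yellow regulator knob clockwise, while it is still pushed in, until its black pointer stands at the middle of the green band on its dial. Then pull the knob straight up to its stop to lock it, and let go. Leave the red regulator's knob as it is.

Things in the scene. Friction and masses are not known exactly. Their poses are not given: they have to be found in the camera images.
- yellow_pointer (a point): Outer end of the black line on the yellow knob's skirt, 27 mm from the knob's vertical axis, 82 mm above the table; x axis outward. The same line is on the knob's flat top. Round grip 40 mm in diameter, 82 to 124 mm above the table, over a skirt 54 mm across, 8 mm thick; grip it across any diameter. It turns about the vertical against 0.05 N m, by 30 to 80 degrees clockwise from above to the band.
- set_band: Green band, 30 degrees wide, on the fixed white dial (92 mm across) round the yellow knob. Origin: on the knob's vertical axis at the dial face, 72 mm above the table; x axis level, from the axis through the band's middle; z up. The regulator is bolted down by a 110 x 100 mm foot; its twin with a red knob and its own green band stands at least 200 mm away.
- yellow_pull (a joint): How far the yellow knob is pulled up, in m: 0 pushed in (the start), 0.014 at its upper stop, the locked position. It takes about 5 N to slide and stays where it is left. It can still be twisted when out, so do not twist it then.
- red_pointer (a point): The same pointer end on the red knob of the other regulator, of the same size; not to be moved.

How it is judged:
By the outcome, as a careful person would: the job done as asked, in the order asked, and still so for the second after the job is handed in, with the robot touching nothing.
It also fails if it takes over 38 s, if anything falls off the work surface, if the arm or the gripper's body presses on something with over 40 N, if the wrist force passes 120 N, or if a joint passes its speed limit or range.

## Working session

There is one attempt and no reset: what is moved stays moved. The work goes in short steps, each a Python script; the robot and the scene stay as the last script left them, time stands still between calls to the robot, and variables do not carry over. Pictures are saved under pics/ and viewed, about 8 in all and at most 12, crops included, and the job is handed in when it is done.

```bash
mkdir -p pics; python3 - <<'E'
from bench import manip
import cv2,numpy as np
t=manip.snapshot("top"); s=manip.snapshot("side")
cv2.imwrite("pics/top0.png",t); cv2.imwrite("pics/side0.png",s)
for n in("top","side","wrist"): print(n,manip.camera_model(n))
o=manip.observe();print(o["time"],o["eef_pos"],o["tcp_rot"],o["width"])
E
```

```text
top {'fovy': 52.86478597642073, 'cx': 317.6894321590754, 'cy': 196.86458618197412, 'R': array([[-0.02323858, -0.99824649,  0.05444192],
       [-0.99276793,  0.01662695, -0.11889231],
       [ 0.11777863, -0.05681108, -0.99141348]]), 't': array([-0.01266892,  0.59221719,  0.69487263])}
side {'fovy': 50.67506293950878, 'cx': 323.69348718795504, 'cy': 197.3189367274832, 'R': array([[ 0.98282743, -0.18408166, -0.01281374],
       [-0.12051998, -0.58777952, -0.79999386],
       [ 0.13973254,  0.78780022, -0.59987135]]), 't': array([-0.54269266,  0.15230801,  0.7808926 ])}
wrist {'fovy': 63.201430775876865, 'cx': 326.0613202680347, 'cy': 196.4516607104757, 'R': array([[ 0.36229395, -0.93205922, -0.0029519 ],
       [-0.89117473, -0.34732633,  0.29184247],
       [-0.27303973, -0.1031021 , -0.95646185]]), 't': array([-0.72338187, -0.03599743,  0.39288863])}
0.1 [ 0.26256555 -0.67544302  0.30195694] [[-5.88989383e-04  3.62344261e-01 -9.32044146e-01]
 [ 1.24724229e-03 -9.32043316e-01 -3.62344727e-01]
 [-9.99999049e-01 -1.37590208e-03  9.70325301e-05]] 0.9992068405871243
```

View pics/top0.png

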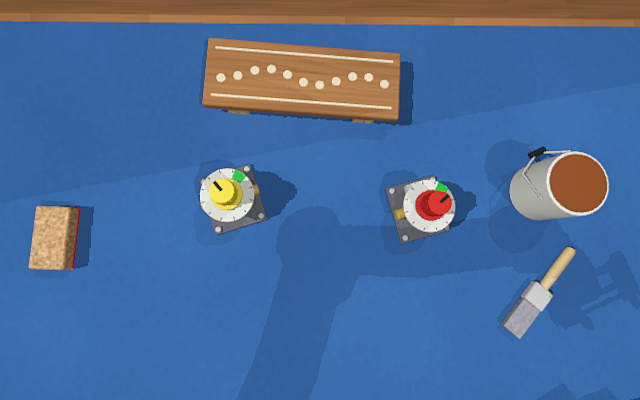

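The top view shows the yellow knob at about (224,192) with its green band at (238,176), and the red knob at about (434,205). I'll locate them roughly and move in for a close look.

```bash
cat > h.py <<'E'
from bench import manip
import cv2,numpy as np
def ray(cm,uv,z,h=400):
    f=h/2/np.tan(np.radians(cm["fovy"])/2)
    d=cm["R"].T@np.array([(uv[0]-cm["cx"])/f,(uv[1]-cm["cy"])/f,1]); c=-cm["R"].T@cm["t"]
    return c+d*(z-c[2])/d[2]
def proj(cm,X):
    f=200/np.tan(np.radians(cm["fovy"])/2); p=cm["R"]@np.asarray(X)+cm["t"]
    return f*p[:2]/p[2]+[cm["cx"],cm["cy"]]
def mask(im,lo,hi): return cv2.inRange(cv2.cvtColor(im,cv2.COLOR_BGR2HSV),lo,hi)
YEL=((22,120,100),(34,255,255)); GRN=((50,120,60),(80,255,255))
def blobs(m,amin=30):
    n,l,s,c=cv2.connectedComponentsWithStats(m)
    return sorted([(s[i,4],c[i],l==i) for i in range(1,n) if s[i,4]>amin],key=lambda b:-b[0])
def R_down(yaw):  # tool x down, tool y at yaw
    y=np.array([np.cos(yaw),np.sin(yaw),0]); x=np.array([0,0,-1.]); return np.column_stack([x,y,np.cross(x,y)])
E
python3 - <<'E'
from h import *
im=cv2.imread("pics/top0.png"); cm=manip.camera_model("top")
for a,c,_ in blobs(mask(im,*YEL)): print("Y",a,c,ray(cm,c,.11))
for a,c,_ in blobs(mask(im,*GRN)): print("G",a,c,ray(cm,c,.072))
w=manip.camera_model("wrist"); o=manip.observe()
c=-w["R"].T@w["t"]; T=o["tcp_rot"]
print("cam in tool",T.T@(c-o["eef_pos"]),"fwd",T.T@w["R"][2])
Y=ray(cm,(224,192),.115);yaw0=np.arctan2(T[1,1],T[0,1]); print(yaw0)
for yaw in np.radians(range(-180,180,30)):
    q=manip.inverse_kinematics([Y[0],Y[1],.30],R_down(yaw)); print(np.degrees(yaw).round(),None if q is None else np.round(q,2))
E
```

```text
Y 790 [225.64303797 193.80379747] [0.59046964 0.12809502 0.11      ]
Y 66 [399.66666667 213.42424242] [ 0.5534212  -0.15424322  0.11      ]
G 97 [238.21649485 175.87628866] [0.6261066 0.1133547 0.072    ]
G 72 [441.38888889 187.11111111] [ 0.60116383 -0.2408164   0.072     ]
cam in tool [-0.08220375 -0.00027181 -0.08020607] fwd [ 0.95649316 -0.00152276  0.29175078]
-1.2000141092690118
-180.0 [ 0.38  0.69 -1.1   1.84  0.7   1.07  2.14]
-150.0 [-0.97  0.71  1.12  1.92 -0.76  1.01 -2.12]
-120.0 [-0.32  0.46  0.02  1.88 -0.01  0.8  -2.39]
-90.0 [-0.2   0.46 -0.15  1.88  0.09  0.81 -1.97]
-60.0 [-0.13  0.47 -0.26  1.87  0.16  0.82 -1.52]
-30.0 [-0.06  0.48 -0.36  1.87  0.22  0.83 -1.06]
0.0 [ 0.01  0.5  -0.47  1.86  0.29  0.85 -0.6 ]
30.0 [ 0.09  0.52 -0.59  1.86  0.37  0.88 -0.15]
60.0 [ 0.17  0.55 -0.71  1.85  0.44  0.91  0.3 ]
90.0 [ 0.23  0.58 -0.82  1.85  0.52  0.94  0.75]
120.0 [ 0.38  0.69 -1.1   1.84  0.7   1.07  1.09]
150.0 [ 0.38  0.69 -1.1   1.84  0.7   1.07  1.62]
```

```bash
python3 - <<'E'
from h import *
manip.move_linear([.263,-.676,.40],feed=.2)
manip.reach([.590,.128,.25],R_down(0.0))
cm=manip.camera_model("wrist"); im=manip.snapshot("wrist"); cv2.imwrite("pics/w1.png",im)
np.save("cm1.npy",cm,allow_pickle=True)
o=manip.observe(); print(o["time"],o["eef_pos"],np.round(o["joint_pos"],2),o["contact_force"],o["width"])
for a,c,_ in blobs(mask(im,*YEL)): print("Y",a,c,ray(cm,c,.12))
for a,c,_ in blobs(mask(im,*GRN)): print("G",a,c,ray(cm,c,.072))
E
```

```text
3.8667 [0.59028433 0.12717547 0.25002589] [ 0.05  0.57 -0.53  1.91  0.4   0.77 -0.7 ] [ 0.98112896 -1.39554333 -0.29568128] 1.0015235555182012
Y 3728 [330.70949571 200.96217811] [0.59209084 0.14068914 0.12      ]
Y 187 [315.89839572 133.72727273] [0.58243201 0.18617634 0.12      ]
Y 85 [536.22352941 340.41176471] [0.75428429 0.02515378 0.12      ]
Y 63 [530.22222222 311.31746032] [0.74470794 0.05199881 0.12      ]
Y 46 [123.26086957 309.47826087] [0.43402471 0.05402088 0.12      ]
Y 41 [116.48780488 340.41463415] [0.42346633 0.02553088 0.12      ]
G 360 [369.63055556 215.275     ] [0.62592712 0.11254421 0.072     ]
```

View pics/w1.png

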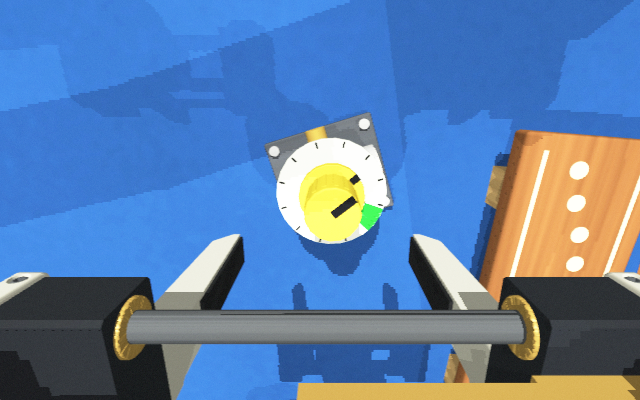

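The wrist view shows the dial centred near (332,190), the green band at (370,215), the pointer on the flat top from (332,216) to (357,199), and its skirt piece at (355,180). Next I'll measure the axis and both angles.

```bash
cat >> h.py <<'E'
from scipy.optimize import least_squares
def cast(cm,pts,z): return np.array([ray(cm,p,z)[:2] for p in pts])
def fit_circle(P,r): 
    return least_squares(lambda c:np.hypot(*(P-c).T)-r,P.mean(0),loss="soft_l1",f_scale=.001)
def measure(im,cm,axis0,ztop=.124):
    hsv=cv2.cvtColor(im,cv2.COLOR_BGR2HSV); H,W=im.shape[:2]
    c0=proj(cm,[*axis0,.072]); yy,xx=np.mgrid[:H,:W]
    rp=np.linalg.norm(proj(cm,[axis0[0]+.075,axis0[1],.072])-c0)
    near=(np.hypot(xx-c0[0],yy-c0[1])<rp).astype(np.uint8)*255
    g=blobs(mask(im,*GRN)&near)[0]
    wm=cv2.inRange(hsv,(0,0,170),(179,60,255))&near
    w=blobs(wm)[0][2]|g[2]
    hull=cv2.convexHull(np.argwhere(w)[:,::-1].astype(np.int32))
    edge=np.zeros((H,W),np.uint8); cv2.drawContours(edge,[hull],-1,255,1)
    e=np.argwhere((edge>0)&(cv2.dilate(w.astype(np.uint8),np.ones((3,3)))>0))[:,::-1]
    r=fit_circle(cast(cm,e,.072),.046); ax=r.x
    gw=cast(cm,np.argwhere(g[2])[:,::-1],.072)-ax
    ga=np.degrees(np.arctan2(gw[:,1],gw[:,0])); gr=np.hypot(*gw.T)
    print("axis",ax.round(4),"res rms",np.sqrt(np.mean(r.fun**2)).round(5),"n",len(e))
    print("green: median",np.median(ga).round(1),"range",ga.min().round(1),ga.max().round(1),"outer mid",np.median(ga[gr>np.percentile(gr,60)]).round(1),"r",gr.min().round(4),gr.max().round(4))
    top=np.argwhere(mask(im,(22,80,225),(34,255,255))&near)[:,::-1]
    dk=cv2.inRange(hsv,(0,0,0),(179,255,70))&near
    for a,c,m in blobs(dk,8):
        p=np.argwhere(m)[:,::-1]
        for z in (ztop,ztop-.042):
            P=cast(cm,p,z)-ax; rr=np.hypot(*P.T)
            if rr.max()<.0315:
                v=cv2.fitLine(P.astype(np.float32),cv2.DIST_L2,0,1e-4,1e-4).ravel(); v=v[:2]*np.sign(v[:2]@P.mean(0))
                m_=P.mean(0); print(" dark",a,c.round(1),"z",z,"r",rr.min().round(4),rr.max().round(4),"ang centroid",np.degrees(np.arctan2(m_[1],m_[0])).round(1),"line",np.degrees(np.arctan2(v[1],v[0])).round(1),"offaxis",round(float(np.cross(v,m_)),4))
    return ax
E
python3 -W ignore - <<'E'
from h import *
cm=np.load("cm1.npy",allow_pickle=True).item(); im=cv2.imread("pics/w1.png")
measure(im,cm,(.59,.128))
print("top cam"); measure(cv2.imread("pics/top0.png"),manip.camera_model("top"),(.59,.128))
cv2.imwrite("pics/w1c.png",cv2.resize(im[120:260,250:410],None,fx=4,fy=4,interpolation=cv2.INTER_CUBIC))
E
```

```text
axis [0.5935 0.1326] res rms 0.00117 n 291
green: median -31.1 range -46.9 -17.8 outer mid -32.7 r 0.0294 0.0455
 dark 196 [343.3 206.8] z 0.124 r 0.0002 0.0178 ang centroid 36.6 line 38.8 offaxis -0.0003
 dark 196 [343.3 206.8] z 0.08199999999999999 r 0.01 0.0194 ang centroid -43.9 line 38.8 offaxis -0.0129
 dark 51 [354.4 179.1] z 0.124 r 0.0256 0.0312 ang centroid 60.0 line 35.5 offaxis 0.0117
 dark 51 [354.4 179.1] z 0.08199999999999999 r 0.0197 0.0259 ang centroid 38.4 line 35.5 offaxis 0.0011
top cam
axis [0.5943 0.1335] res rms 0.00089 n 153
green: median -32.2 range -45.5 -18.5 outer mid -33.5 r 0.0298 0.0459
 dark 25 [217.4 185.8] z 0.124 r 0.0012 0.017 ang centroid 35.8 line 38.8 offaxis -0.0005
 dark 25 [217.4 185.8] z 0.08199999999999999 r 0.0108 0.0276 ang centroid 44.4 line 38.8 offaxis 0.0018
```

View pics/w1c.png

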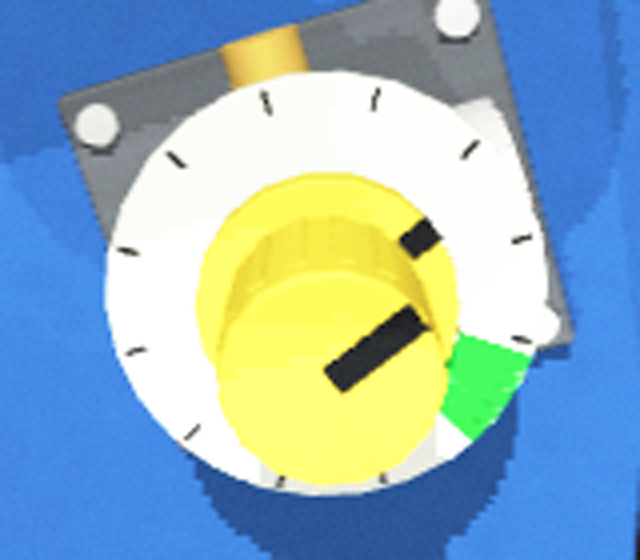

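Two cameras agree to about 1 mm and 1°: axis at (0.594, 0.133), pointer about +38°, band middle about −32.5°. So the turn is about 70° clockwise. I'll descend, grip and turn.

```bash
python3 -W ignore - <<'E'
from h import *
def st(n):
    o=manip.observe(); print(n,round(o["time"],2),o["eef_pos"].round(4),"yaw",np.degrees(np.arctan2(o["tcp_rot"][1,1],o["tcp_rot"][0,1])).round(2),"F",o["contact_force"].round(1),"T",o["ft_torque"].round(2),"w",round(o["width"],3))
ax=[.594,.133]
manip.move_linear([*ax,.25]); st("over")
manip.move_linear([*ax,.172],feed=.08); st("down")
manip.move_gripper(0.35,grip_force=20); st("grip")
for i in range(1,7):
    manip.reach([*ax,.172],R_down(np.radians(-70.5*i/6))); st(i)
E
```

```text
over 4.12 [0.5943 0.1334 0.25  ] yaw 0.01 F [ 0.1 -0.8 -0.4] T [-0.01 -0.09  0.03] w 1.001
down 5.24 [0.5943 0.1331 0.1725] yaw -0.0 F [-0.3  0.3  0.1] T [-0.07 -0.03 -0.01] w 1.0
grip 6.12 [0.5945 0.133  0.1721] yaw -0.01 F [ 2.4  0.3 -1.5] T [-0.1  -0.56 -0.01] w 0.424
1 6.4 [0.5945 0.1331 0.1722] yaw -11.48 F [ 3.2 -1.  -0.8] T [-0.2  -0.95 -0.05] w 0.425
2 6.67 [0.5948 0.133  0.1722] yaw -23.21 F [ 4.9 -0.4 -0.4] T [-0.28 -1.2  -0.02] w 0.428
3 6.94 [0.5949 0.1329 0.1722] yaw -34.96 F [ 5.7 -1.3 -0.9] T [-0.35 -1.31 -0.1 ] w 0.427
4 7.21 [0.5951 0.1328 0.1722] yaw -46.72 F [ 6.5 -1.5 -1.7] T [-0.42 -1.45  0.02] w 0.425
5 7.47 [0.5952 0.1326 0.1722] yaw -58.48 F [ 6.1 -1.7 -2. ] T [-0.57 -1.51 -0.02] w 0.427
6 7.74 [0.5953 0.1325 0.1722] yaw -70.24 F [ 6.6 -2.9 -1.7] T [-0.67 -1.51 -0.05] w 0.427
```

The knob is gripped (about 39.6 mm) with low forces. I'll release, rise and check the pointer before pulling.

```bash
python3 -W ignore - <<'E'
from h import *
manip.hold(.3)
manip.move_gripper(0.9); p=manip.observe()["eef_pos"]
manip.move_linear([.594,.133,.25],feed=.12); manip.hold(.3)
cm=manip.camera_model("wrist"); im=manip.snapshot("wrist"); np.save("cm2.npy",cm,allow_pickle=True)
cv2.imwrite("pics/w2.png",im)
o=manip.observe();print(o["time"],o["eef_pos"],o["contact_force"])
ax=measure(im,cm,(.594,.133))
c=proj(cm,[.594,.133,.1]).astype(int); y,x=max(c[1]-75,0),max(c[0]-80,0)
print(x,y); cv2.imwrite("pics/w2c.png",cv2.resize(im[y:y+150,x:x+160],None,fx=4,fy=4,interpolation=cv2.INTER_CUBIC))
E
```

```text
10.0583 [0.59387862 0.13301212 0.24950093] [ 0.15589427 -0.0985623  -0.05041085]
axis [0.594  0.1326] res rms 0.00283 n 282
green: median -33.4 range -50.1 -18.5 outer mid -33.1 r 0.0289 0.0441
 dark 195 [339.1 213.2] z 0.124 r 0.0004 0.0183 ang centroid -39.2 line -31.8 offaxis -0.0012
 dark 195 [339.1 213.2] z 0.08199999999999999 r 0.0111 0.0204 ang centroid -118.3 line -31.8 offaxis -0.0142
 dark 52 [350.7 184.7] z 0.08199999999999999 r 0.0199 0.0262 ang centroid -34.3 line -26.5 offaxis -0.0031
246 133
```

View pics/w2c.png

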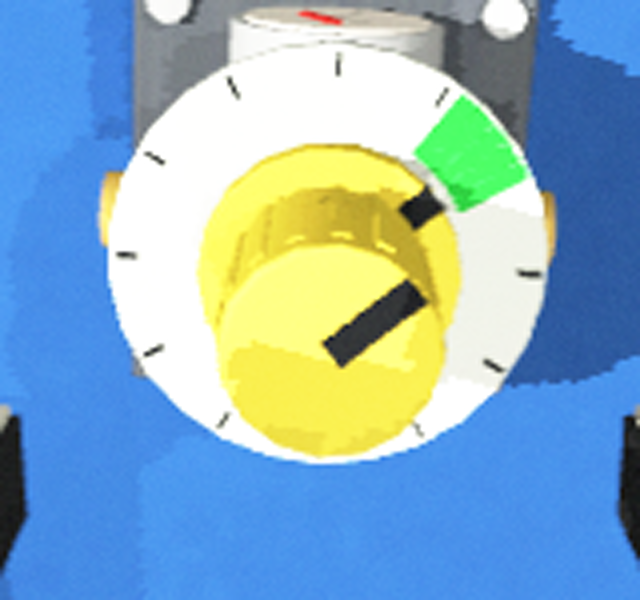

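The pointer (skirt piece near (352,186), top line from (329,223) to (351,205)) is close to the band's middle. The gauge's white cap spoiled the circle fit, so I'll refit with it excluded. I'll also use the pointer's top and skirt pieces together.

```bash
sed -i 's/axis0\[0\]+.075/axis0[0]+.050/' h.py; python3 -W ignore - <<'E'
from h import *
for k in(1,2):
    print(k); ax=measure(cv2.imread(f"pics/w{k}.png"),np.load(f"cm{k}.npy",allow_pickle=True).item(),(.594,.133))
E
```

```text
1
axis [0.5935 0.1326] res rms 0.00098 n 292
green: median -31.1 range -46.9 -17.8 outer mid -32.7 r 0.0294 0.0455
 dark 196 [343.3 206.8] z 0.124 r 0.0002 0.0178 ang centroid 36.6 line 38.8 offaxis -0.0003
 dark 196 [343.3 206.8] z 0.08199999999999999 r 0.01 0.0194 ang centroid -43.9 line 38.8 offaxis -0.0129
 dark 51 [354.4 179.1] z 0.124 r 0.0256 0.0312 ang centroid 60.0 line 35.5 offaxis 0.0117
 dark 51 [354.4 179.1] z 0.08199999999999999 r 0.0197 0.0259 ang centroid 38.4 line 35.5 offaxis 0.0011
2
axis [0.5939 0.1326] res rms 0.00174 n 284
green: median -33.2 range -49.8 -18.4 outer mid -32.8 r 0.029 0.0442
 dark 195 [339.1 213.2] z 0.124 r 0.0003 0.0184 ang centroid -38.3 line -31.8 offaxis -0.001
 dark 195 [339.1 213.2] z 0.08199999999999999 r 0.011 0.0203 ang centroid -117.8 line -31.8 offaxis -0.014
 dark 52 [350.7 184.7] z 0.08199999999999999 r 0.02 0.0263 ang centroid -34.0 line -26.5 offaxis -0.003
```

The pointer and the band's middle agree to about 1°, so the turn is done. Now I'll regrip at the same yaw and pull up in steps, watching Fz for the stop.

```bash
python3 -W ignore - <<'E'
from h import *
def st(n):
    o=manip.observe(); print(n,round(o["time"],2),o["eef_pos"].round(4),"yaw",np.degrees(np.arctan2(o["tcp_rot"][1,1],o["tcp_rot"][0,1])).round(2),"F",o["contact_force"].round(1),"w",round(o["width"],3)); return o
x,y=.595,.1328
manip.move_linear([x,y,.172],feed=.1); st("down")
manip.move_gripper(0.35,grip_force=30); manip.hold(.2); z0=st("grip")["eef_pos"][2]
for d in (4,8,11,12,13,14,15,16,17,18,19):
    manip.move_linear([x,y,.172+d/1000],feed=.03); manip.hold(.1); o=st(d)
    if o["contact_force"][2]<-20: break
print("rise",o["eef_pos"][2]-z0)
E
```

```text
down 10.99 [0.5953 0.1329 0.1724] yaw -70.5 F [-0.8  0.7 -0.5] w 0.897
grip 11.96 [0.5952 0.1323 0.1721] yaw -70.53 F [ 0.8 -3.6  1.6] w 0.427
4 12.34 [0.5951 0.1324 0.1762] yaw -70.52 F [ 1.  -5.5  1.1] w 0.427
8 12.72 [0.5951 0.1324 0.1802] yaw -70.52 F [ 1.5 -5.7  1. ] w 0.429
11 13.07 [0.5951 0.1324 0.1832] yaw -70.51 F [ 2.1 -3.9  0.4] w 0.425
12 13.43 [0.5952 0.1324 0.184 ] yaw -70.52 F [ 1.5 -4.7 -0.7] w 0.422
13 13.78 [0.5951 0.1324 0.1849] yaw -70.52 F [ 2.5 -4.1 -1.9] w 0.426
14 14.12 [0.5951 0.1324 0.1858] yaw -70.51 F [ 3.  -4.1 -2.9] w 0.425
15 14.47 [0.5951 0.1324 0.1862] yaw -70.51 F [ 4.6 -3.8 -7.6] w 0.426
16 14.82 [0.595  0.1323 0.1864] yaw -70.52 F [  6.1  -3.1 -17.2] w 0.429
17 15.18 [0.5949 0.1322 0.1867] yaw -70.51 F [  7.7  -3.4 -24.6] w 0.426
rise 0.014589796752851908
```

The tool rose about 14 mm and then the force climbed to 25 N, so the knob is at its stop. I'll relax the pull, release, and check.

```bash
python3 -W ignore - <<'E'
from h import *
manip.move_linear([.595,.1328,.172+.0153],feed=.03); print(manip.observe()["contact_force"].round(1))
manip.move_gripper(0.95)
manip.move_linear([.594,.133,.264],feed=.12); manip.hold(.3)
cm=manip.camera_model("wrist"); im=manip.snapshot("wrist"); cv2.imwrite("pics/w3.png",im); np.save("cm3.npy",cm,allow_pickle=True)
ax=measure(im,cm,(.594,.133),.138)
manip.reach([.45,-.35,.42],R_down(-1.2)); manip.hold(.2)
t=manip.snapshot("top"); s=manip.snapshot("side"); cv2.imwrite("pics/top3.png",t); cv2.imwrite("pics/side3.png",s)
o=manip.observe();print(o["time"],o["eef_pos"],o["contact_force"].round(1))
tc=manip.camera_model("top"); print("top"); measure(t,tc,(.594,.133),.138)
up=lambda a:cv2.resize(a,(320,240),interpolation=cv2.INTER_CUBIC)
def crop(a,cm,X): u,v=proj(cm,X).astype(int); v=np.clip(v,30,370);u=np.clip(u,40,600); return up(a[v-30:v+30,u-40:u+40])
s0=cv2.imread("pics/side0.png");t0=cv2.imread("pics/top0.png");sc=manip.camera_model("side")
Y=[.594,.133,.1];Rd=[.57,-.225,.1]
cv2.imwrite("pics/cmp.png",np.vstack([np.hstack([crop(t,tc,Y),crop(s0,sc,Y)]),np.hstack([crop(t,tc,Rd),crop(s,sc,Y)])]))
E
```

```text
[ 3.6 -4.1 -9.9]
axis [0.5943 0.1327] res rms 0.00173 n 230
green: median -33.7 range -50.3 -18.7 outer mid -33.7 r 0.0285 0.0444
 dark 195 [339.  213.2] z 0.138 r 0.0004 0.0182 ang centroid -40.7 line -31.2 offaxis -0.0015
 dark 195 [339.  213.2] z 0.096 r 0.0113 0.0205 ang centroid -119.1 line -31.2 offaxis -0.0144
 dark 52 [350.7 184.7] z 0.096 r 0.0197 0.026 ang centroid -34.9 line -26.5 offaxis -0.0033
19.7 [ 0.45032146 -0.34961604  0.41982377] [-0.1  0.2  0.1]
top
axis [0.5946 0.1332] res rms 0.001 n 128
green: median -32.1 range -45.5 -18.3 outer mid -33.7 r 0.029 0.0454
 dark 27 [222.6 184. ] z 0.138 r 0.0014 0.0176 ang centroid -34.3 line -31.7 offaxis -0.0004
 dark 27 [222.6 184. ] z 0.096 r 0.0089 0.0224 ang centroid 9.5 line -31.7 offaxis 0.0094
```

View pics/cmp.png

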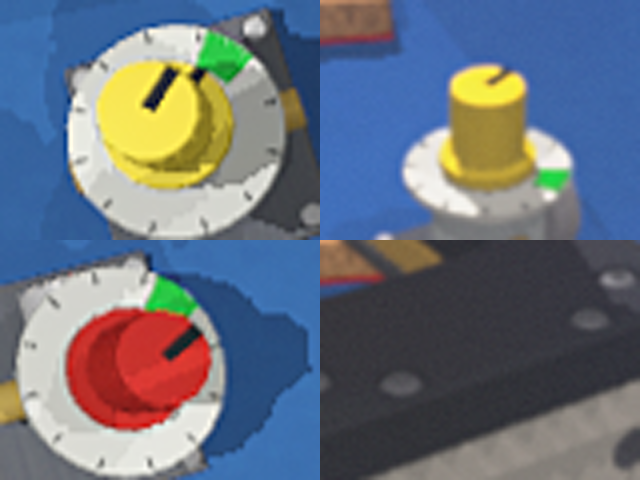

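The pointer is still at about −32° with the band's middle at −32°. With the wrist camera raised 14 mm, the pointer falls on the same pixels as before the pull, so the knob is out by 14 mm. In the lower-left crop the red knob looks as it did; the side view is blocked by the arm. Handing in.

```bash
python3 - <<'E'
from h import *
manip.job_done(); print(manip.observe()["time"])
E
```

```text
the job is handed in; nothing more can be done
the job is handed in; nothing more can be done
```

I turned the yellow knob about 70° clockwise while it was pushed in. After checking the pointer from close by, I pulled the knob straight up to its stop, let go and moved the arm clear. I handed the job in shortly after 19.7 s.

**Pointer:** after the pull, the pointer line reads about −31.7° from above and −31.2° from the wrist camera. The band's middle is at about −32° to −33.7°, so it is within roughly 1–2° of centre in a 30° band. The wrist camera's circle fit was about 1–1.5 mm off, because the white gauge cap disturbed it. I therefore relied more on the line direction and the top view.

**Lock:** the tool rose 14.6 mm and the pull force climbed to 25 N at the stop. The wrist view from 14 mm higher put the pointer on the same pixels as before, which fits a 14 mm rise.

**Other checks:**
- I never touched the red knob, and it looks unchanged in the top view; I did not measure its angle.
- The final side view was blocked by the arm, so it confirmed nothing.
- The highest force in the readings I took was about 26 N, and the contact force was near zero with the arm clear.

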